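# Find the cash drawer's concealed release by feel and press it

## Robot

A 7-joint arm with a two-finger parallel gripper is mounted at the origin on a cart in front of the work surface, level with it; the furniture and walls round the work are solid. World frame = base frame: x ahead of the robot, y to its left, z up, the work surface at z = 0. Lengths are in m, angles in degrees, forces in N, time in s.
With the tool pointing down it reaches from about 0.4 to 0.9 m from the base axis. Payload 5.5 kg.
Tool frame: the origin (TCP) lies midway between the tips of the shut fingers; the grasp point (between the pads) lies 19 mm behind it (arm.pinch_z is the z of the grasp point in the tool frame, in m); z points along the fingers, y is the line along which they close (so a half turn about z gives the same grasp; the last joint's range is limited). The gripper opens to 92 mm and grips with 3 to 60 N. Pads are 19 mm wide; open, the fingers measure 130 mm over their backs; the gripper's body (75 mm by 190 mm) begins 47 mm behind the grasp point.
Start: joints at [89.049, 28.699, -24.465, 88.831, 12.651, 65.22, -12.049], TCP at [0.18, -0.625, 0.227] pointing down, gripper open.
Joint ranges: [-164.97, 164.97], [-17.58, 116.51], [-87.97, 89.64], [11.32, 138.91], [-80.73, 260.73], [10.89, 115.49], [-147.41, 147.41]. Speed limits (degrees/s): [147.25, 147.25, 180, 180, 180, 180, 180].

## Interface

Orientations are given as a 3x3 rotation matrix whose columns are the frame's x, y, z axes.
In Python, from bench import arm, snapshot, camera_params, workorder gives the robot as it stands.
- The arm moves only by the shell command python3 -m pendant 'ROWS'. ROWS is JSON, a list of rows, each a list of 7 numbers: the turn, a rotation vector about the tool's x, y, z in rad, then the shift along the tool's x, y, z in m, then the finger opening in m, from 0 to 0.0918. In form: [[rx, ry, rz, tx, ty, tz, gripper], ...]. A call has exactly 10 rows; each row is the pose to reach, as a shift and turn from the pose commanded when the call began, along the tool's axes at that moment; what a row does not reach only later rows make up. A row lasts 1/12 s, in which the tool goes at most 41.7 mm and 7.16 degrees, less where a joint would pass 70% of its speed; a pose out of reach is approached as far as the arm can. A call with a gripper value outside its range is refused whole. The fingers move at their own pace and stop on an object; the grip force is fixed at half the most. Time passes only in rows, so rows that repeat a pose let the fingers close, or fill a call up. It gives the time, the measured TCP pose, the force, the opening and the grip force at its end, in the units of the state.
- arm.state(): the state, without advancing time (a new reading comes with each control period).
- snapshot(name): name is "scene" or "side" or "wrist"; returns the picture (384x512x3 uint8, blue, green, red); there is no depth.
- camera_params(name): a dict with "vfov" (degrees; the focal length in pixels is half the picture's height over the tangent of half this angle, whatever the lens; pixels are square), "cx", "cy" (the principal point, pixels), "k1" (the pictures are not rectified: a ray, as slopes to the right and down, at radius r is drawn at 1 + k1 r^2 times it, then the intrinsics apply), "position" and "attitude" of the camera in the world. Camera axes: x right, y up, looking along -z (the intrinsics and any distortion apply to the point x, -y, -z); pixel columns grow to the right and rows downward; lengths in m; the calibration is good to about 2 mm. A picture is of the moment at which its call begins: read the wrist's pose just before it. camera_params takes no time and is no camera call; for the wrist camera it gives the pose at the moment of the call.
- workorder.job_done(): hands the job in; it is judged then, once.
The state is a dict: "clock": time; "joint_positions": joint angles; "joint_vel": joint speeds; "joint_efforts": joint torques, N m; "tool_pos": TCP position; "tool_rot": TCP orientation; "wrist_force": force on the tool from outside, world axes, zero at the start; "ft_torque": the same for the moment, N m; "finger_gap": finger opening in m; "grasp_force": force on a finger pad.
Only numpy, scipy, OpenCV 4.12 (cv2) and the standard library are available. Lean on these libraries where they do the work, as an engineer would, in place of code of your own. Each camera call takes 0.05 s, during which the arm holds its last target. There are 200 camera calls.

## Task

The cash drawer on the counter is shut, and its catch is a black push button hidden in the round black cover on top of the box: with the fingertips, gently feel round the flat cover for the sunken button, press it in until the drawer springs open, then let go and move clear. Do not pinch, lift or shift anything, and leave the two tumblers and the card reader where they are.

Things in the scene. Friction and masses are not known exactly. Their poses are not given: they have to be found in the camera images.
- cashbox: low dark steel cash box, 200 mm deep (its x) by 220 mm wide (its y) by 60 mm high, fixed to the counter; origin at the centre of its underside, z up; the drawer is in its front, which faces along its -x. On its top, centred, sits a rigid flat round black plastic cover, 180 mm across, 14 mm thick, left turned to an unknown angle that no reading gives
- cover_centre (a point): centre of the cover's flat face, 74 mm above the counter; axes as the box's, not the cover's. The hidden button, round, the same black, 45 mm across in a 48 mm hole, has its centre 50 mm from this point in an unknown direction; its face lies 2 mm below the cover's face
- release (a joint): how far the button is pressed straight down, m: 0 out, 0.008 fully in (then 10 mm below the cover's face); a spring pushes it back with about 1.4 N at the start and 5 N fully in; the catch lets the drawer go at about 0.005
- drawer (a joint): how far the drawer has slid out toward the robot (along the box's -x), m: 0 shut and held by the catch; when the button is pressed a spring drives it out by itself in about 1 s and it stays out, 0.065 fully open
- tumbler_r: loose clear tumbler standing upside down, 69 mm across, 88 mm high, to the right of the box; origin at the centre of its underside; leave alone
- tumbler_l: loose clear tumbler standing upside down, 69 mm across, 88 mm high, to the left of the box; origin at the centre of its underside; leave alone
- reader: loose black card reader, 165 x 74 x 24 mm, lying on the counter to the right; origin at the centre of its underside; leave alone

How it is judged:
By the outcome, as a careful person would: the job done as asked, in the order asked, and still so for the second after the job is handed in, with the robot touching nothing.
It also fails if it takes over 64 s, if anything falls off the work surface, if the arm or the gripper's body presses on something with over 40 N, if the wrist force passes 120 N, or if a joint passes its speed limit or range.

## Working session

There is one attempt and no reset: what is moved stays moved. The work goes in short steps, Python scripts to look and compute and a shell command to move; the robot and the scene stay as the last step left them, time stands still between calls to the robot, and variables do not carry over. Pictures are saved under pics/ and viewed, at most 10 in all, crops included, and the job is handed in when it is done.

```bash
mkdir -p pics; ls; python3 - <<'E'
from bench import arm,snapshot,camera_params
import cv2,numpy as np
for n in("scene","side"):
    im=snapshot(n);cv2.imwrite(f"pics/{n}0.png",im);print(n,camera_params(n))
s=arm.state();print(s["clock"],s["tool_pos"],np.round(s["tool_rot"],3),s["wrist_force"],s["finger_gap"])
a=cv2.imread("pics/scene0.png")
E
```

```text
pics
scene {'vfov': 45.81113596979308, 'cx': 261.17748849724, 'cy': 188.5239874962891, 'k1': -0.1317064693597129, 'position': array([-0.3603666 ,  1.31699769,  0.70042767]), 'attitude': array([[-0.80255685,  0.22632526, -0.5519777 ],
       [-0.59653749, -0.31491497,  0.73822191],
       [-0.00674777,  0.92174044,  0.38774867]])}
side {'vfov': 56.52343209077192, 'cx': 255.2004913043143, 'cy': 197.44157766242938, 'k1': -0.03180274573311771, 'position': array([0.06183542, 0.89882934, 0.56633039]), 'attitude': array([[-0.86339417,  0.26139474, -0.43153597],
       [-0.50432892, -0.42299751,  0.75281169],
       [ 0.01424237,  0.8676093 ,  0.49704251]])}
0.1 [ 0.17927241 -0.62411173  0.22575847] [[ 0.961  0.276 -0.   ]
 [ 0.276 -0.961  0.002]
 [ 0.    -0.002 -1.   ]] [-0.15016584  0.16822965 -0.71084697] 0.09214941882261919
```

View pics/scene0.png

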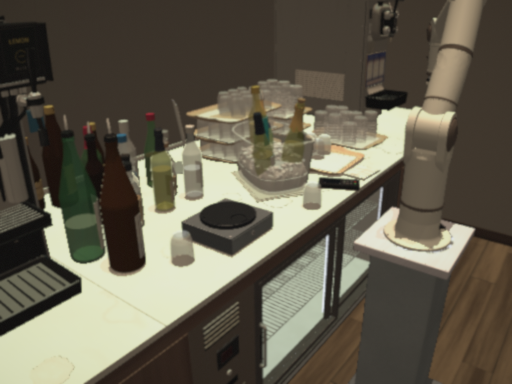

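View pics/side0.png

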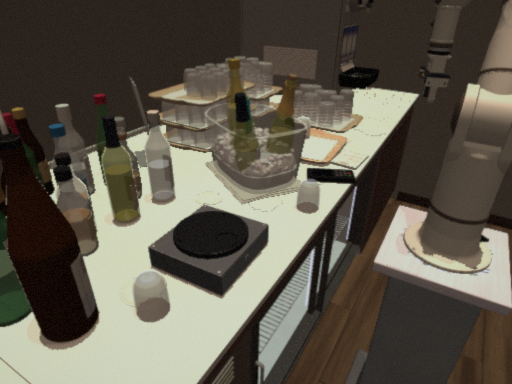

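Scene: box with the round cover at about (228,215). Side: cover at about (211,233), tumblers at (151,293) and (309,195), reader at (331,176). I'll cast the cover's rim onto z=0.074 and enlarge the crop.

```bash
cat >h.py <<'E'
import numpy as np,cv2
from bench import camera_params
def KD(p):
    f=192/np.tan(np.radians(p["vfov"]/2));return np.array([[f,0,p["cx"]],[0,f,p["cy"]],[0,0,1.]]),np.array([p["k1"],0,0,0.])
def cast(n,px,z,p=None):
    p=p or camera_params(n);K,D=KD(p)
    u=cv2.undistortPoints(np.asarray(px,float).reshape(-1,1,2),K,D).reshape(-1,2)
    d=np.c_[u[:,0],-u[:,1],-np.ones(len(u))]@np.array(p["attitude"]).T;o=np.array(p["position"])
    return o+d*((z-o[2])/d[:,2])[:,None]
E
python3 - <<'E'
from h import *
from scipy.optimize import least_squares
out=[]
for n,c in(("scene",(180,195,280,255)),("side",(145,200,275,290))):
    im=cv2.imread(f"pics/{n}0.png");g=im.max(2)
    x0,y0,x1,y1=c;cr=g[y0:y1,x0:x1]
    e=np.clip(cr.astype(float)*3,0,255).astype(np.uint8)
    e=cv2.resize(e,(640,int(640*(y1-y0)/(x1-x0))),interpolation=cv2.INTER_CUBIC)[:400];out.append(cv2.copyMakeBorder(e,0,450-len(e),0,0,0))
    m=np.uint8(cr<22)*255
    print(n,np.percentile(cr,[2,10,30,50,70]))
    cs=max(cv2.findContours(m,0,2)[0],key=cv2.contourArea)[:,0]+[x0,y0]
    P=cast(n,cv2.convexHull(cs)[:,0],.074)[:,:2]
    r=least_squares(lambda v:np.hypot(*(P-v).T)-.09,P.mean(0),loss="soft_l1",f_scale=.002);print(r.x,np.std(r.fun),len(P),cs.min(0),cs.max(0))
cv2.imwrite("pics/crop.png",cv2.resize(np.vstack(out),(426,600)))
E
```

```text
scene [ 31.   39.   56.  106.  216.3]
[0.40307109 0.50566661] 2.058901660273449e-12 2 [219 227] [220 227]
side [ 16.  24.  30.  87. 213.]
[0.49396271 0.35376124] 0.0024204477324570157 17 [175 237] [246 258]
```

View pics/crop.png

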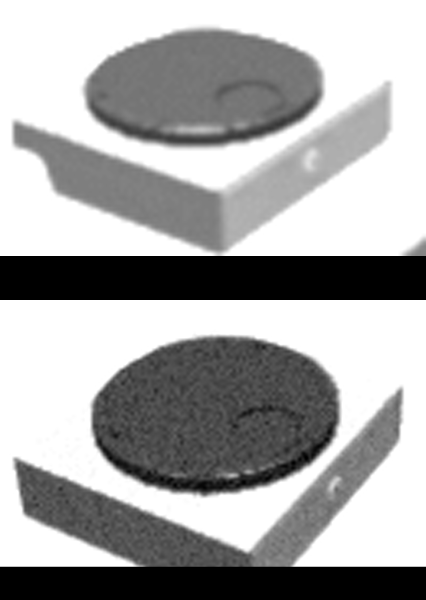

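The enhanced crop shows the rim and a faint circle, probably the button's edge, at scene px ≈ (238.7,217.7) and side px ≈ (226.5,238). Next I fit the rim from its far half.

```bash
python3 - <<'E'
from h import *
from scipy.optimize import least_squares
def box(n,pts,z):return cast(n,pts,z)
for n,seed,b,th in(("scene",(215,212),(238.7,217.7),62),("side",(200,230),(226.5,238.1),58)):
    g=cv2.GaussianBlur(cv2.imread(f"pics/{n}0.png").max(2),(3,3),0)
    m=np.uint8(g<th)
    # rim: walk outward from seed
    E=[]
    for a in np.radians(np.arange(170,371,5)):
        for r in np.arange(5,70,.25):
            x,y=seed[0]+r*np.cos(a),seed[1]+r*np.sin(a)
            if g[int(round(y)),int(round(x))]>th:E.append((x,y));break
    P=cast(n,E,.074)[:,:2]
    r=least_squares(lambda v:np.hypot(*(P-v).T)-.09,P.mean(0),loss="soft_l1",f_scale=.002)
    B=cast(n,[b],.074)[0,:2];d=B-r.x
    print(n,r.x,np.std(r.fun),len(P),"button",B,np.hypot(*d),np.degrees(np.arctan2(d[1],d[0])))
s=lambda x,y:(180+x/4.26,195+y/4.267)
print("box top corners scene L,front,R",cast("scene",[s(13,121),s(219,192),s(391,82)],.06))
print("tumblers base side",cast("side",[(151,310),(309,207),(331,180)],0))
E
```

```text
scene [0.49247263 0.34911179] 0.003595572024663495 41 button [0.44911458 0.3514401 ] 0.04342051195894617 176.92618778960892
side [0.49828406 0.34568727] 0.002487047771752168 41 button [0.45039782 0.3511995 ] 0.048202458520739566 173.4335365376904
box top corners scene L,front,R [[0.58182863 0.46194816 0.06      ]
 [0.39335318 0.45350869 0.06      ]
 [0.39704587 0.24827657 0.06      ]]
tumblers base side [[ 0.50106579  0.55544359  0.        ]
 [ 0.38360123  0.00527435  0.        ]
 [ 0.38890976 -0.20565667  0.        ]]
```

```bash
python3 -m pendant '[[0,0,-0.08,0.03,-0.02,0,0],[0,0,-0.18,0.06,-0.045,0,0],[0,0,-0.28,0.09,-0.07,0,0],[0,0,-0.38,0.12,-0.1,0,0],[0,0,-0.48,0.15,-0.125,0,0],[0,0,-0.58,0.18,-0.15,0,0],[0,0,-0.68,0.21,-0.175,0,0],[0,0,-0.78,0.24,-0.2,0,0],[0,0,-0.88,0.27,-0.225,0,0],[0,0,-0.96,0.3,-0.25,0,0]]'; python3 -c "
from bench import arm;import numpy as np;s=arm.state();print(s['tool_pos'],np.round(s['tool_rot'],3),s['joint_positions'])"
```

```text
clock: 0.93
tool_pos: [0.3992, -0.2999, 0.2266]
tool_rot: [[0.32, 0.947, -0.0], [0.947, -0.32, -0.0], [-0.0, -0.0, -1.0]]
wrist_force: [0.6, 0.4, -0.1]
finger_gap: 0.0297
grasp_force: 0.0
[ 0.39918686 -0.29986025  0.22661735] [[ 0.32   0.947 -0.   ]
 [ 0.947 -0.32  -0.   ]
 [-0.    -0.    -1.   ]] [ 72.9085773   16.36323578 -45.6015318  109.61482573  13.53549716
  59.50081013   2.83130603]
```

```bash
python3 -m pendant '[[0,0,-0.03,0.03,-0.004,0,0],[0,0,-0.06,0.065,-0.008,0,0],[0,0,-0.1,0.1,-0.012,0,0],[0,0,-0.14,0.135,-0.016,0,0],[0,0,-0.18,0.17,-0.021,0,0],[0,0,-0.22,0.205,-0.026,0,0],[0,0,-0.26,0.24,-0.031,0,0],[0,0,-0.3,0.28,-0.036,0,0],[0,0,-0.325,0.32,-0.041,0,0],[0,0,-0.325,0.354,-0.046,0,0]]'; python3 -c "
from bench import arm;print(arm.state()['joint_positions'])"
```

```text
clock: 1.77
tool_pos: [0.4703, 0.0507, 0.2268]
tool_rot: [[0.004, 1.0, 0.0], [1.0, -0.004, 0.0], [0.0, 0.0, -1.0]]
wrist_force: [0.5, 0.8, 1.3]
finger_gap: 0.0005
grasp_force: 0.0
[ 41.70985981  16.49351084 -58.84432875 112.70674796  16.35637433
  59.59818881 -24.7275004 ]
```

```bash
python3 -m pendant '[[0,0,0,0.03,-0.002,0,0],[0,0,0,0.065,-0.004,0,0],[0,0,0,0.1,-0.007,0,0],[0,0,0,0.135,-0.01,0,0],[0,0,0,0.17,-0.013,0,0],[0,0,0,0.205,-0.016,0,0],[0,0,0,0.24,-0.018,0.01,0],[0,0,0,0.27,-0.02,0.02,0],[0,0,0,0.29,-0.022,0.03,0],[0,0,0,0.299,-0.022,0.04,0]]'; python3 - <<'E'
from bench import snapshot,camera_params
import cv2,pickle
p=camera_params("wrist");im=snapshot("wrist");pickle.dump(p,open("w.pkl","wb"));cv2.imwrite("pics/w1.png",im);print(p)
cv2.imwrite("pics/w1b.png",cv2.convertScaleAbs(im,alpha=3))
E
```

```text
clock: 2.6
tool_pos: [0.4482, 0.3513, 0.1862]
tool_rot: [[0.002, 1.0, -0.001], [1.0, -0.002, 0.002], [0.002, -0.001, -1.0]]
wrist_force: [-0.5, -0.0, 0.8]
finger_gap: 0.0005
grasp_force: 0.0
{'vfov': 64.87257566580477, 'cx': 259.1899006543276, 'cy': 190.6173928741461, 'k1': -0.08271195782638975, 'position': array([0.44939896, 0.43601763, 0.34442787]), 'attitude': array([[ 9.99998614e-01,  1.12566796e-03,  1.22696212e-03],
       [-1.44999774e-03,  9.50953092e-01,  3.09331722e-01],
       [-8.18578608e-04, -3.09333072e-01,  9.50953406e-01]])}
```

View pics/w1b.png

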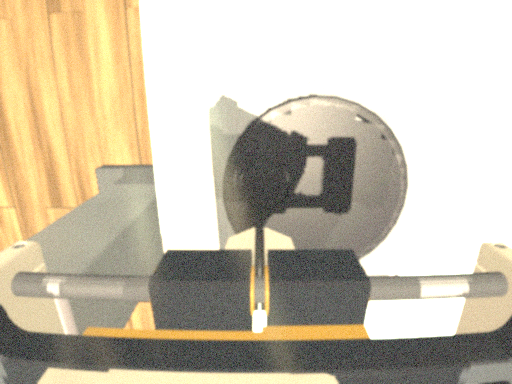

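The wrist view shows the cover spanning columns 224–406 and rows 96–275, with the gripper's shadow on it. I'll fit the rim and magnify the left part of the cover.

```bash
python3 - <<'E'
from h import *
from scipy.optimize import least_squares
import pickle
p=pickle.load(open("w.pkl","rb"));g=cv2.GaussianBlur(cv2.imread("pics/w1.png").max(2),(3,3),0)
E=[]
for a in np.radians(np.arange(-80,60,4)):
    prof=[g[int(round(187+r*np.sin(a))),int(round(315+r*np.cos(a)))] for r in np.arange(75,105,.5)]
    d=np.diff(np.float32(prof));k=np.argmax(d);r=75+.5*k+.25;E.append((315+r*np.cos(a),187+r*np.sin(a)))
P=cast(0,E,.074,p)[:,:2]
r=least_squares(lambda v:np.hypot(*(P-v).T)-.09,P.mean(0),loss="soft_l1",f_scale=.001);print(r.x,np.round(r.fun*1e3,1))
K,D=KD(p);R=np.array(p["attitude"])@np.diag([1,-1,-1.]);t=-R.T@np.array(p["position"])
pr=lambda X:cv2.projectPoints(np.array(X,float),cv2.Rodrigues(R.T)[0],t,K,D)[0][:,0]
print("pred button px",pr([[.449,.351,.074],[*r.x,.074]]))
c=cv2.createCLAHE(6,(4,4)).apply(np.clip(g[90:280,215:415].astype(float)*3.5,0,255).astype(np.uint8))
cv2.imwrite("pics/w1c.png",cv2.resize(c,(600,570),interpolation=cv2.INTER_CUBIC))
E
```

```text
[0.50406539 0.34420519] [ 0.4  0.3  0.7  0.3 -0.2  0.3 -0.6 -0.1 -1.3 -1.1 -1.  -1.1 -2.1 -2.2
 -2.2 -1.6  5.1  3.1  2.   1.   0.5 -0.   0.   1.2  3.4  4.1  8.2 11.3
 15.6 -5.3 -4.2 -4.4 -5.8 -5.5 -4. ]
pred button px [[259.13201135 187.6288013 ]
 [317.23464556 194.41049996]]
```

View pics/w1c.png

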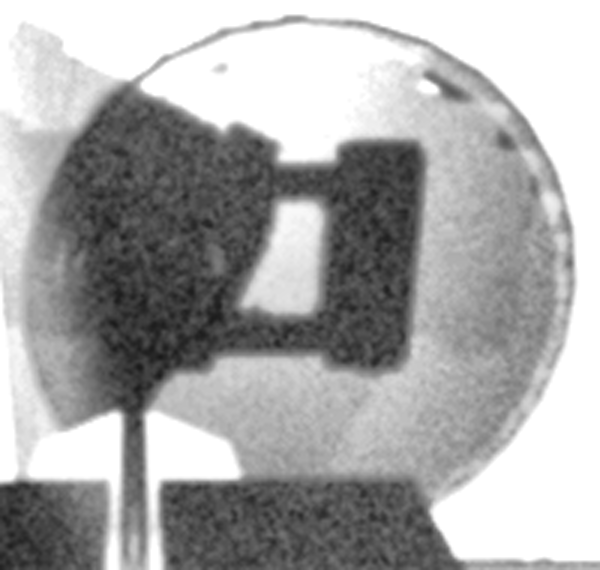

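The shadow hides the button, but a faint edge at crop (215,258) agrees with the estimate of ≈(0.450,0.351). I'll touch the cover centre first for a height reference, then feel at the button.

```bash
python3 -m pendant '[[0,0,0,0,0.02,0.015,0],[0,0,0,0,0.04,0.03,0],[0,0,0,0,0.052,0.045,0],[0,0,0,0,0.052,0.06,0],[0,0,0,0,0.052,0.075,0],[0,0,0,0,0.052,0.087,0],[0,0,0,0,0.052,0.096,0],[0,0,0,0,0.052,0.102,0],[0,0,0,0,0.052,0.106,0],[0,0,0,0,0.052,0.106,0]]'
python3 -m pendant '[[0,0,0,0,0,0.0005,0],[0,0,0,0,0,0.001,0],[0,0,0,0,0,0.0015,0],[0,0,0,0,0,0.002,0],[0,0,0,0,0,0.0025,0],[0,0,0,0,0,0.003,0],[0,0,0,0,0,0.0035,0],[0,0,0,0,0,0.004,0],[0,0,0,0,0,0.0045,0],[0,0,0,0,0,0.005,0]]'
```

```text
clock: 3.48
tool_pos: [0.5015, 0.3469, 0.0803]
tool_rot: [[0.005, 1.0, -0.001], [1.0, -0.005, -0.0], [-0.0, -0.001, -1.0]]
wrist_force: [0.8, -0.5, 1.1]
finger_gap: 0.0005
grasp_force: 0.0
clock: 4.32
tool_pos: [0.5021, 0.347, 0.0756]
tool_rot: [[0.006, 1.0, -0.0], [1.0, -0.006, -0.0], [-0.0, -0.0, -1.0]]
wrist_force: [0.0, 0.4, -0.1]
finger_gap: 0.0006
grasp_force: 0.0
```

```bash
python3 -m pendant '[[0,0,0,0,0,0.0003,0],[0,0,0,0,0,0.0006,0],[0,0,0,0,0,0.0009,0],[0,0,0,0,0,0.0012,0],[0,0,0,0,0,0.0015,0],[0,0,0,0,0,0.0018,0],[0,0,0,0,0,0.002,0],[0,0,0,0,0,0.002,0],[0,0,0,0,0,0.002,0],[0,0,0,0,0,0.002,0]]'; python3 -c "
from bench import arm;print(arm.state()['wrist_force'],arm.state()['tool_pos'])"
```

```text
clock: 5.15
tool_pos: [0.5022, 0.347, 0.0744]
tool_rot: [[0.006, 1.0, 0.0], [1.0, -0.006, -0.0], [-0.0, 0.0, -1.0]]
wrist_force: [-1.8, -1.8, 5.9]
finger_gap: -0.0001
grasp_force: 2.8
[-1.79415898 -1.77460692  5.89649975] [0.50217265 0.34700985 0.07438044]
```

Rigid contact on the cover at measured z≈0.0744. Next I lift off, move over the button estimate and lower to just below that level.

```bash
python3 -m pendant '[[0,0,0,0,0,-0.004,0],[0,0,0,0,0,-0.008,0],[0,0,0,0.001,-0.012,-0.008,0],[0,0,0,0.002,-0.025,-0.008,0],[0,0,0,0.004,-0.04,-0.008,0],[0,0,0,0.004,-0.052,-0.008,0],[0,0,0,0.004,-0.052,-0.006,0],[0,0,0,0.004,-0.052,-0.004,0],[0,0,0,0.004,-0.052,-0.002,0],[0,0,0,0.004,-0.052,-0.002,0]]'
python3 -m pendant '[[0,0,0,0,0,0.0003,0],[0,0,0,0,0,0.0006,0],[0,0,0,0,0,0.0009,0],[0,0,0,0,0,0.0012,0],[0,0,0,0,0,0.0015,0],[0,0,0,0,0,0.0018,0],[0,0,0,0,0,0.0021,0],[0,0,0,0,0,0.0024,0],[0,0,0,0,0,0.0025,0],[0,0,0,0,0,0.0025,0]]'
```

```text
clock: 5.98
tool_pos: [0.451, 0.3507, 0.0752]
tool_rot: [[0.007, 1.0, 0.0], [1.0, -0.007, -0.0], [-0.0, 0.0, -1.0]]
wrist_force: [0.4, -0.1, -0.2]
finger_gap: 0.0005
grasp_force: 0.0
clock: 6.82
tool_pos: [0.4502, 0.3513, 0.0732]
tool_rot: [[0.006, 1.0, 0.0], [1.0, -0.006, 0.0], [0.0, 0.0, -1.0]]
wrist_force: [0.1, 0.1, -0.0]
finger_gap: 0.0007
grasp_force: 0.0
```

The tip is at 0.0732 with no force, below the cover's face, so this is the sunken button. Now I press it.

```bash
python3 -m pendant '[[0,0,0,0,0,0.0007,0],[0,0,0,0,0,0.0014,0],[0,0,0,0,0,0.0021,0],[0,0,0,0,0,0.0028,0],[0,0,0,0,0,0.0035,0],[0,0,0,0,0,0.0042,0],[0,0,0,0,0,0.005,0],[0,0,0,0,0,0.006,0],[0,0,0,0,0,0.007,0],[0,0,0,0,0,0.0075,0]]'
python3 - <<'E'
from bench import snapshot
import cv2
cv2.imwrite("pics/s2.png",snapshot("scene"))
E
```

```text
clock: 7.65
tool_pos: [0.4502, 0.3514, 0.0657]
tool_rot: [[0.006, 1.0, 0.0], [1.0, -0.006, 0.0], [0.0, 0.0, -1.0]]
wrist_force: [-0.9, -1.3, 5.0]
finger_gap: 0.0003
grasp_force: 2.2
```

```bash
python3 -m pendant '[[0,0,0,0,0,0,0],[0,0,0,0,0,0,0],[0,0,0,0,0,0,0],[0,0,0,0,0,0,0],[0,0,0,0,0,0,0],[0,0,0,0,0,0,0],[0,0,0,0,0,0,0],[0,0,0,0,0,0,0],[0,0,0,0,0,0,0],[0,0,0,0,0,0,0]]'
python3 - <<'E'
from bench import snapshot
import cv2
im=snapshot("side");cv2.imwrite("pics/s3.png",im)
E
```

```text
clock: 8.53
tool_pos: [0.4502, 0.3514, 0.0658]
tool_rot: [[0.006, 1.0, 0.0], [1.0, -0.006, 0.0], [0.0, 0.0, -1.0]]
wrist_force: [0.1, -0.8, 4.5]
finger_gap: 0.0002
grasp_force: 2.2
```

View pics/s3.png

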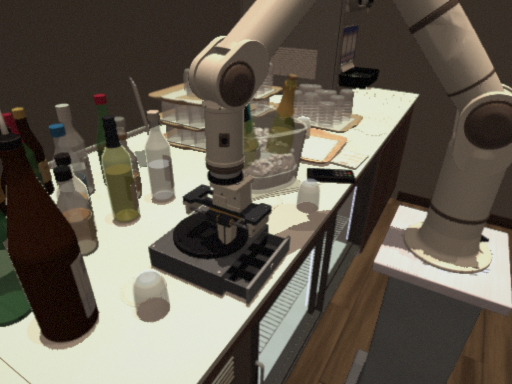

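The drawer is open, with its front at about px (262,265), and the tumblers are undisturbed. I'll lift straight up and move clear.

```bash
python3 -m pendant '[[0,0,0,0,0,-0.004,0],[0,0,0,0,0,-0.01,0],[0,0,0,0,0,-0.02,0],[0,0,0,0,0,-0.035,0],[0,0,0,0,0,-0.055,0],[0,0,0,0,0,-0.08,0],[0,0,0,0,0,-0.105,0],[0,0,0,0,0,-0.13,0],[0,0,0,0,0,-0.15,0],[0,0,0,0,0,-0.16,0]]'
python3 -m pendant '[[0,0,0,-0.02,0,0,0],[0,0,0,-0.05,0,0,0],[0,0,0,-0.08,0,0,0],[0,0,0,-0.11,0,0,0],[0,0,0,-0.14,0,0,0],[0,0,0,-0.17,0,0,0],[0,0,0,-0.19,0,0,0],[0,0,0,-0.2,0,0,0],[0,0,0,-0.2,0,0,0],[0,0,0,-0.2,0,0,0]]'
python3 - <<'E'
from bench import snapshot
import cv2
im=snapshot("side");cv2.imwrite("pics/s4.png",im)
E
```

```text
clock: 9.42
tool_pos: [0.4507, 0.3524, 0.2296]
tool_rot: [[0.006, 1.0, 0.004], [1.0, -0.006, 0.002], [0.002, 0.004, -1.0]]
wrist_force: [1.0, -0.0, 0.4]
finger_gap: 0.0003
grasp_force: 0.0
clock: 10.25
tool_pos: [0.4489, 0.1509, 0.2259]
tool_rot: [[0.008, 1.0, 0.0], [1.0, -0.008, -0.0], [-0.0, 0.0, -1.0]]
wrist_force: [0.5, 0.2, 0.0]
finger_gap: 0.0002
grasp_force: 0.0
```

View pics/s4.png

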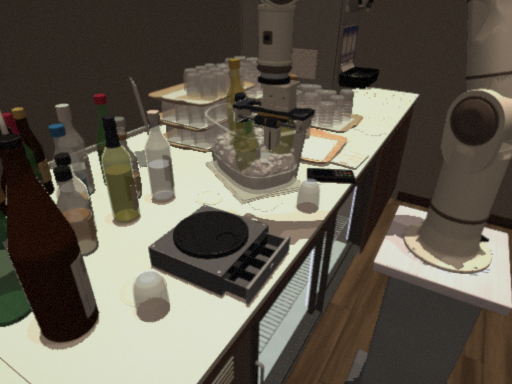

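The drawer stays open at px (260,260), the tumblers at (151,293) and (309,195) and the reader at (331,176) have not moved, and the gripper is clear.

```bash
python3 -c "
from bench import workorder;print(workorder.job_done())"
```

```text
the job is handed in; nothing more can be done
None
```

The hidden button was located in the camera images, confirmed by touch and pressed; the drawer sprang open and stayed open, the arm is clear, the tumblers and reader were not moved, and the job is handed in.

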